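Refill the staple store with its tipping pan

ROBOT

A 7-joint arm with a two-finger parallel gripper is mounted at the origin on a cart in front of the work surface, level with it; the furniture and walls round the work are solid. World frame = base frame: x ahead of the robot, y to its left, z up, the work surface at z = 0. Lengths are in m, angles in rad, forces in N, time in s.
With the tool pointing down it reaches from about 0.425 to 0.875 m from the base axis. Payload 4.7 kg.
Tool frame: the origin (TCP) lies between the finger pads; the fingertips stand tip_extent ahead of it and the grasp point (between the pads) lies 6 mm ahead of it (tip_extent is the distance from the TCP to the fingertips, in m); z points along the fingers, y is the line along which they close (so a half turn about z gives the same grasp; the last joint's range is limited). The gripper opens to 87 mm and grips with 3 to 60 N. Pads are 19 mm wide; open, the fingers measure 117 mm over their backs; the gripper's body (75 mm by 190 mm) begins 51 mm behind the grasp point.
Start: joints at [-1.094, 0.321, -0.07, 1.45, 0.023, 1.371, -0.057], TCP at [0.29, 0.582, 0.22] pointing down, gripper open.
Joint ranges: [-2.86, 2.86], [-0.3, 2.09], [-1.38, 1.24], [0.06, 2.45], [-1.56, 4.7], [0.09, 2.05], [-2.69, 2.69]. Speed limits (rad/s): [2.57, 2.57, 3.14, 3.14, 3.14, 3.14, 3.14].

INTERFACE

Orientations are given as a unit quaternion [w, x, y, z].
In Python, from rig import sense, read_camera, finish_job, tip_extent gives the robot as it stands.
- The arm moves only by the shell command python3 -m jog 'ROWS' [FORCE]. ROWS is JSON, a list of rows, each a list of 5 numbers: the shift along the world's x, y, z in mm, then the turn about the world's z in degrees, then the opening in per cent of the stroke, from 0 (shut) to 100 (fully open). In form: [[dx, dy, dz, yaw, hand], ...]. A call has 1 to 10 rows; each row is the pose to reach, as a shift and turn from the pose commanded when the call began; what a row does not reach only later rows make up. A row lasts 1/8 s, in which the tool goes at most 62.5 mm and 10.7 degrees, less where a joint would pass 70% of its speed; a pose out of reach is approached as far as the arm can. A call with a gripper value outside its range is refused whole. The fingers move at their own pace and stop on an object; FORCE is the grip in N (left out, the last holds). Time passes only in rows, so rows that repeat a pose let the fingers close. It gives the time, the measured TCP pose, the force, the opening and the grip force at its end, in the units of the state.
- sense(): the state, without advancing time (a new reading comes with each control period).
- read_camera(name): name is "side" or "top"; returns a dict with "img" (400x640x3 uint8, red, green, blue), "intrinsics" (3x3 intrinsics, pixels), "k1" (the pictures are not rectified: a ray, as slopes to the right and down, at radius r is drawn at 1 + k1 r^2 times it, then the intrinsics apply), "rvec" (rotation vector, rad) and "tvec" (3), from world to camera coordinates, as OpenCV has them. Camera axes: x right, y down, z forward; pixel columns grow to the right and rows downward; lengths in m; the calibration is good to about 2 mm. A picture is of the moment at which its call begins. There is no depth.
- finish_job(): hands the job in; it is judged then, once.
The state is a dict: "clock": time; "joint_positions": joint angles; "dq": joint speeds; "joint_efforts": joint torques, N m; "tool_pos": TCP position; "tool_rot": TCP orientation; "ft_force": force on the tool from outside, world axes, zero at the start; "wrist_torque": the same for the moment, N m; "opening": opening from 0.0 (shut) to 1.0 (fully open); "grip_force": force on a finger pad.
Only numpy, scipy, OpenCV 4.12 (cv2) and the standard library are available. Lean on these libraries where they do the work, as an engineer would, in place of code of your own. Each camera call takes 0.05 s, during which the arm holds its last target. There are 200 camera calls.

TASK

Lay the box of staples that lies on the desk in the tipping pan, with the two that are already there. Then push the pan's side peg over to tip the pan to 45 degrees, within 5 degrees, so that its lip holds the spring flap of the store open, and keep it there until all three boxes have slid into the store. Ease the pan back level without letting it snap back, so that the flap closes, and leave the stapler, tape measure and glue stick where they are.

Things in the scene. Friction and masses are not known exactly. Their poses are not given: they have to be found in the camera images.
- refill: fixed refill unit: base plate (x -115 to 225, y -68 to 68 mm), two bearing cheeks (y +-65 mm) carrying the pan, and the store, a grey box with a clear wall on its -y (robot's) side. Origin on the desk below the pan's pivot; +x is the direction in which the pan tips, z up. Pivot axis along y at x 0, z 165 mm.
- tip_pan (a joint): pan tilt in rad about the unit's +y axis: 0 level (rests on its stop), grows as the lip (+x end) goes down; far stop 1.2. 45 degrees is 0.785, where the peg's arm lines up with the upright steel pointer on the -y cheek. A spring pulls it level with 0.10 N m at 0 and 0.30 N m at 45 degrees (about 5 N at the peg, flap included); let go, it snaps back.
- pan_floor (a point): point of the pan's floor surface on the pivot axis, mid-width; the frame tilts with the pan, at level its axes are the unit's. Aluminium pan open at the +x end: inside x -109 to 80 mm (the lip), y -51 to 51 mm, side walls and tail wall 22 mm over the slick floor.
- peg (a point): on the pan's push peg, a 10 mm bar along the unit's y, free from y -75 to -122 mm, then an 18 mm knob to -134; this point is at y -105. Pan level: x -50 mm, 60 mm above the pan floor (z 225 mm). It circles the pivot axis at radius 78 mm; push it from its -x side toward the unit's +x. Pointer beside its path: x 4, y -68 to -62 mm, top z 218 mm.
- flap (a joint): opening of the store's flap in rad: 0 shut (horizontal), grows as it swings down into the store about its edge near the pan (unit x 24, z 140 mm). Steel sheet 90 mm long in x, 112 mm wide; a light spring shuts it. The pan's lip meets it at about 12 degrees of tilt and presses it down; at 45 it slopes much like the pan and boxes slide over it into the store.
- store_in (a point): centre of the store's inner floor (unit x 110, z 6 mm), axes as the unit's; inside 170 mm along x, 122 mm along y, 129 mm high. Store top at z 140 mm: flap over unit x 24 to 114 mm, then a fixed top. Above it stand side guides (x 36 to 118, y +-64 mm, to z 185 mm) and a stop wall across x 118 mm, to z 190 mm.
- staples_a: loose box of staples, plain rectangular carton 36 x 52 x 22 mm (its own x, y, z), about 45 g; origin at the centre of its underside. At the start in the tail half of the pan, on its +y side.
- staples_b: loose box of staples, plain rectangular carton 36 x 52 x 22 mm (its own x, y, z), about 45 g; origin at the centre of its underside. At the start in the tail half of the pan, on its -y side.
- staples_c: loose box of staples, plain rectangular carton 36 x 52 x 22 mm (its own x, y, z), about 45 g; origin at the centre of its underside. At the start flat on the desk, to the left of the refill unit. The lip half of the pan is free for it.
- stapler: blue stapler 44 x 128 x 30 mm, bystander on the robot's side of the store; origin at the centre of its underside
- tape_measure: yellow tape measure 35 x 70 x 63 mm, bystander behind the pan; origin at the centre of its underside
- glue_stick: upright glue stick 25 mm thick, 90 mm high, bystander near the pan's tail on the robot's side; origin at the centre of its underside

How it is judged:
On the way, in this order (a step that is already met when the one before it is completed fails the run):
1. the third box of staples lies in the level pan, let go (x of staples_c in the frame of pan_floor between -0.11 and 0.085 m and y of staples_c in the frame of pan_floor between -0.052 and 0.052 m and z of staples_c in the frame of pan_floor between -0.005 and 0.03 m and contact force between the fingers and staples_c below 0.1 N and value of joint tip_pan below 0.09 rad and linear speed of staples_c below 0.03 m/s), for 0.2 s.
2. the pan is held at 45 degrees, within 5, while all three boxes are in the store (value of joint tip_pan between 0.698 and 0.873 rad and x of staples_a in the frame of store_in between -0.09 and 0.09 m and y of staples_a in the frame of store_in between -0.065 and 0.065 m and z of staples_a in the frame of store_in between -0.02 and 0.118 m and x of staples_b in the frame of store_in between -0.09 and 0.09 m and y of staples_b in the frame of store_in between -0.065 and 0.065 m and z of staples_b in the frame of store_in between -0.02 and 0.118 m and x of staples_c in the frame of store_in between -0.09 and 0.09 m and y of staples_c in the frame of store_in between -0.065 and 0.065 m and z of staples_c in the frame of store_in between -0.02 and 0.118 m), for 0.3 s.
At the end, for the whole second after the job is handed in: the pan is level again (within 0.05 rad), the flap is shut (within 0.08 rad) and all three boxes of staples lie at rest inside the store, under the flap and top (value of joint tip_pan below 0.05 rad and value of joint flap below 0.08 rad and x of staples_a in the frame of store_in between -0.09 and 0.09 m and y of staples_a in the frame of store_in between -0.065 and 0.065 m and z of staples_a in the frame of store_in between -0.02 and 0.118 m and x of staples_b in the frame of store_in between -0.09 and 0.09 m and y of staples_b in the frame of store_in between -0.065 and 0.065 m and z of staples_b in the frame of store_in between -0.02 and 0.118 m and x of staples_c in the frame of store_in between -0.09 and 0.09 m and y of staples_c in the frame of store_in between -0.065 and 0.065 m and z of staples_c in the frame of store_in between -0.02 and 0.118 m and linear speed of each of staples_a, staples_b, staples_c below 0.02 m/s); the robot touches nothing.
It fails at once if the pan is tipped beyond 55 degrees (value of joint tip_pan above 0.96 rad).
It fails at once if the pan is let go so that it snaps back level (faster than 4 rad/s) (velocity of joint tip_pan below -4 rad/s).
It fails at once if the stapler is pushed more than 30 mm (distance of stapler from where it was at the start of the episode above 0.03 m).
It fails at once if the tape measure is pushed more than 30 mm (distance of tape_measure from where it was at the start of the episode above 0.03 m).
It fails at once if the glue stick is pushed more than 30 mm (distance of glue_stick from where it was at the start of the episode above 0.03 m).
It also fails if it takes over 64 s, if anything falls off the work surface, if the arm or the gripper's body presses on something with over 40 N, if the wrist force passes 120 N, or if a joint passes its speed limit or range.

## Working session

There is one attempt and no reset: what is moved stays moved. The work goes in short steps, Python scripts to look and compute and a shell command to move; the robot and the scene stay as the last step left them, time stands still between calls to the robot, and variables do not carry over. Pictures are saved under pics/ and viewed, at most 10 in all, crops included, and the job is handed in when it is done.

```bash
mkdir -p pics
cat > h.py <<'E'
import numpy as np, cv2
from rig import sense, read_camera, tip_extent
def cam(n,save=None):
    c=read_camera(n)
    if save: cv2.imwrite(f'pics/{save}.png',c['img'][:,:,::-1])
    return c
def ray(c,u,v):
    K=np.array(c['intrinsics']);R=cv2.Rodrigues(np.array(c['rvec'],float))[0];t=np.array(c['tvec'],float).ravel()
    xd=(u-K[0,2])/K[0,0];yd=(v-K[1,2])/K[1,1]
    rd=np.hypot(xd,yd);r=rd
    for _ in range(30): r=rd/(1+c['k1']*r*r)
    s=r/rd if rd>0 else 1
    return -R.T@t, R.T@np.array([xd*s,yd*s,1])
def onz(c,u,v,z):
    o,d=ray(c,u,v); return o+d*(z-o[2])/d[2]
def proj(c,P):
    K=np.array(c['intrinsics']);R=cv2.Rodrigues(np.array(c['rvec'],float))[0];t=np.array(c['tvec'],float).ravel()
    p=R@np.array(P,float)+t; a=p[:2]/p[2]; a=a*(1+c['k1']*(a@a))
    return K[0,0]*a[0]+K[0,2],K[1,1]*a[1]+K[1,2]
def tri(c1,p1,c2,p2):
    o1,d1=ray(c1,*p1);o2,d2=ray(c2,*p2)
    s=np.linalg.lstsq(np.c_[d1,-d2],o2-o1,rcond=None)[0]
    a,b=o1+s[0]*d1,o2+s[1]*d2
    return (a+b)/2,np.linalg.norm(a-b)
E
python3 - <<'E'
from h import *
for n in('top','side'):
    c=cam(n,n+'0'); o,d=ray(c,320,200); print(n,o,d,c['k1'],c['intrinsics'][0])
s=sense(); print(s, tip_extent)
E
```

```text
top [ 0.22728785 -0.05483563  1.02473235] [ 0.34997477 -0.09865561 -0.93159001] -0.07084583314849296 [362.03090447   0.         321.81915671]
side [0.44796714 0.43046436 0.96162022] [ 0.11460272 -0.55167613 -0.82620643] -0.04013947167751741 [416.07751799   0.         322.10257909]
{'clock': 0.1, 'joint_positions': array([-1.09390246,  0.32174655, -0.0700938 ,  1.45155679,  0.02260363,
        1.37082354, -0.05692271]), 'dq': array([ 3.90928038e-05, -1.38636968e-03, -1.18918782e-03, -3.27484535e-03,
       -5.85080227e-04, -6.80342106e-04, -4.45792012e-05]), 'joint_efforts': array([-6.24492004e-04, -4.92576027e+01, -4.05736780e-01, -3.13398600e+01,
       -6.41200296e-02,  3.95586260e-02,  6.39076870e-05]), 'tool_pos': array([0.29000465, 0.58114861, 0.21937058]), 'tool_rot': array([-1.53503618e-04,  2.29330269e-01,  9.73348275e-01, -8.60018651e-04]), 'ft_force': array([ 0.56508824, -0.50256163, -0.86239423]), 'wrist_torque': array([-0.00451604,  0.03181442, -0.00247649]), 'grip_force': 0.0, 'opening': 1.0021775567079128} 0.025
```

View pics/top0.png

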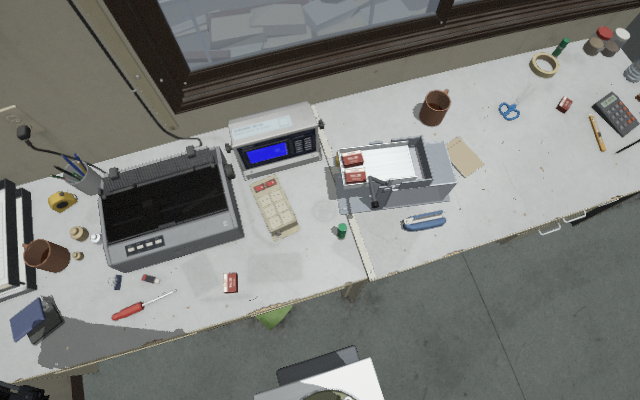

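View pics/side0.png

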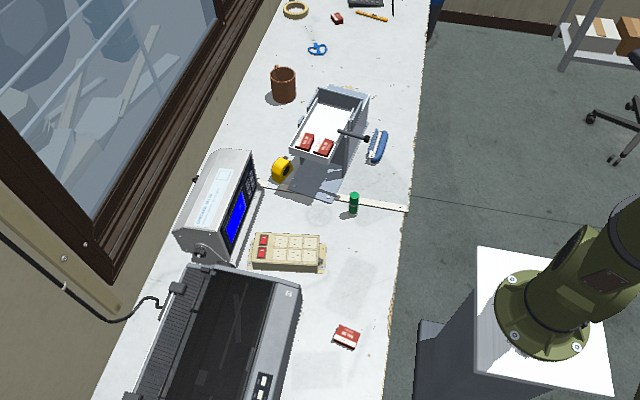

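The top view shows staples_c at about (231,282), the glue stick at (342,231), the pan with both boxes at (352,160) and (355,177), the peg near (375,190) and the stapler at (424,221). In the side view, staples_c is at (346,336), the peg at (350,133) and the glue stick at (353,203).

Run:
```python
from h import *
T=cam('top');S=cam('side')
def red(c,box,z):
    x0,y0,x1,y1=box; h=cv2.cvtColor(c['img'],cv2.COLOR_RGB2HSV)[y0:y1,x0:x1].astype(int)
    m=(((h[...,0]<8)|(h[...,0]>172))&(h[...,1]>120)&(h[...,2]>60)).astype(np.uint8)
    n,l,st,ce=cv2.connectedComponentsWithStats(m)
    for i in range(1,n):
        if st[i,4]>15: print('red',st[i,4],ce[i]+[x0,y0],onz(c,*(ce[i]+[x0,y0]),z).round(3))
red(T,(215,265,250,300),.022);red(S,(325,315,365,355),.022)
red(T,(335,145,375,190),.187);red(S,(290,125,340,160),.187)
a=cv2.resize(T['img'][130:240,325:465],None,fx=5,fy=5,interpolation=cv2.INTER_CUBIC)
b=cv2.resize(T['img'][265:300,210:250],None,fx=7,fy=7,interpolation=cv2.INTER_CUBIC)
cv2.imwrite('pics/a.png',a[:,:,::-1])
a=cv2.resize(S['img'][75:215,265:400],None,fx=4,fy=4,interpolation=cv2.INTER_CUBIC)
b=cv2.resize(S['img'][318:355,325:368],None,fx=5,fy=5,interpolation=cv2.INTER_CUBIC)
o=np.zeros((560,760,3),np.uint8);o[:a.shape[0],:a.shape[1]]=a;o[:b.shape[0],545:545+b.shape[1]]=b
cv2.imwrite('pics/b.png',o[:,:,::-1])
```

```text
red 151 [347.46357616 333.31125828] [0.443 0.145 0.022]
red 33 [353.33333333 164.21212121] [ 0.612 -0.255  0.187]
red 96 [306.69791667 140.75      ] [ 0.625 -0.255  0.187]
red 107 [325.46728972 146.6728972 ] [ 0.575 -0.246  0.187]
```

View pics/a.png

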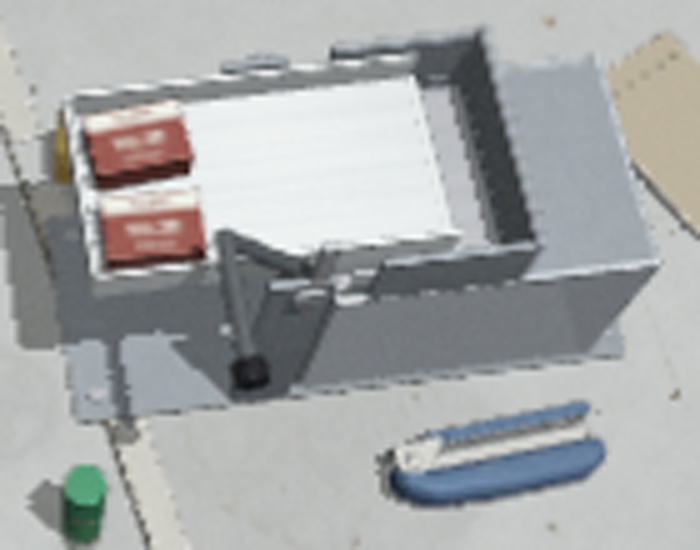

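View pics/b.png

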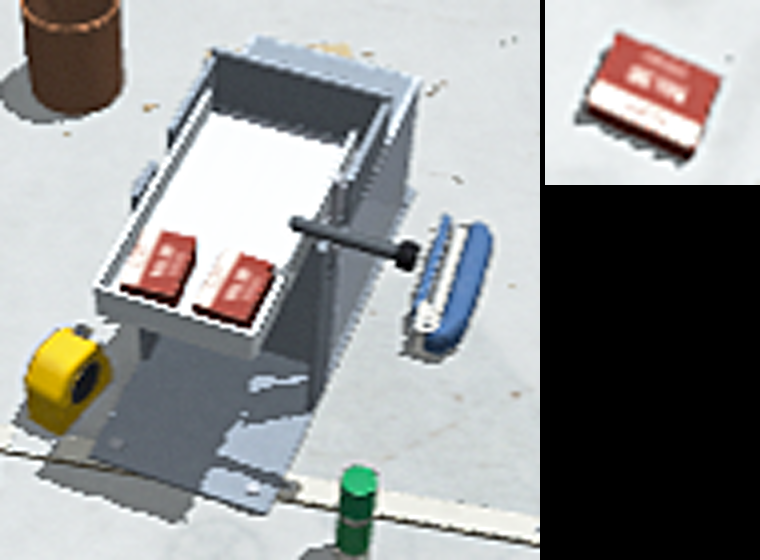

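The crops show the knob at top (375,204) and side (367,139), and the peg root at top (370,177) and side (339,130). Base-plate corners are at top (341,214) and (450,201). The top-face corners of staples_c in the side view are about (340,325), (360,333), (355,346) and (334,337).

Run:
```python
from h import *
T=cam('top');S=cam('side')
k=tri(T,(375,204),S,(366.8,138.8));r=tri(T,(370,177),S,(339.3,130.5));print('knob',k,'root',r)
p=onz(T,340.6,214,.004);q=onz(T,450,201,.004);ps=onz(S,330.5,203,.004)
print('plate',p,ps,q,np.linalg.norm(p-q))
l1=onz(T,408,145.6,.165);l2=onz(T,417,177,.165);print('lip',l1,l2)
tl=tri(T,(325+65/5,130+98/5),S,(265+97/4,75+292/4));print('tail +y top corner',tl)
tr=tri(T,(325+95/5,130+275/5),S,(265+258/4,75+335/4));print('tail -y',tr)
C=[onz(S,*u,.022)[:2] for u in((340,324.6),(360.4,333),(355.6,346.2),(334,337))]
C=np.array(C);print(C,C.mean(0),np.linalg.norm(np.roll(C,-1,0)-C,axis=1),np.degrees(np.arctan2(*(np.roll(C,-1,0)-C).T[::-1])))
# top view check of c, mask non-grey red/white
h=cv2.cvtColor(T['img'],cv2.COLOR_RGB2HSV)[265:300,215:250].astype(int)
m=((h[...,1]>90)).astype(np.uint8);y,x=np.nonzero(m);print(len(x),onz(T,x.mean()+215,y.mean()+265,.02), onz(T,231,282,.022))
for n,u in(('glue',(342,226)),('tape',(0,0)),('stap',(424,221))): print(n,onz(T,*u,.09 if n=='glue' else .03))
print('gluetri',tri(T,(325+85/5,130+480/5),S,(265+358/4,75+478/4)))
```

```text
knob (array([ 0.47867289, -0.2604815 ,  0.22335026]), np.float64(0.002931450705900642)) root (array([ 0.54807447, -0.27300412,  0.22389609]), np.float64(0.003108581789657498))
plate [ 0.54975104 -0.20849195  0.004     ] [ 0.55024433 -0.20516983  0.004     ] [ 0.49047127 -0.54019421  0.004     ] 0.33695768265076675
lip [ 0.63145951 -0.42135725  0.165     ] [ 0.53691332 -0.40814542  0.165     ]
tail +y top corner (array([ 0.66599267, -0.23121865,  0.17900085]), np.float64(0.004410964020049132))
tail -y (array([ 0.56051939, -0.21234925,  0.18615197]), np.float64(0.005517280187158868))
[[0.46299172 0.12903659]
 [0.41460079 0.1384427 ]
 [0.42048597 0.16946996]
 [0.47106076 0.15935142]] [0.44228481 0.14907517] [0.04929662 0.03158047 0.05157707 0.03137034] [ 169.00014947   79.25984561  -11.31382958 -104.90510237]
140 [0.44074753 0.14090239 0.02      ] [0.44474943 0.14381686 0.022     ]
glue [ 0.48895865 -0.18847217  0.09      ]
tape [1.89484403 0.88946887 0.03      ]
stap [ 0.44943076 -0.42881614  0.03      ]
gluetri (array([ 0.4874691 , -0.18784633,  0.08961023]), np.float64(0.0033166054944396726))
```

Measurements agree: the unit origin is at about (0.596,-0.333) with ux at -100°, and the predicted knob position matches the measured one within 2 mm. staples_c is at (0.442,0.147) with its short axis at 79.5°, so the tool needs to yaw +16°.

```bash
python3 -m jog '[[20,-55,0,4,100],[40,-110,0,8,100],[60,-165,0,12,100],[80,-220,0,16,100],[100,-275,0,16,100],[120,-330,0,16,100],[140,-390,0,16,100],[152,-434,-40,16,100],[152,-434,-90,16,100],[152,-434,-110,16,100]]' 15
python3 - <<'E'
from h import *
T=cam('top','t1');S=cam('side','s1')
o=np.vstack([cv2.resize(c['img'][y:y+75,x:x+130],None,fx=5,fy=4) for c,x,y in((T,160,245),(S,280,285))]);cv2.imwrite('pics/c.png',o[:,:,::-1])
E
```

```text
clock: 1.55
tool_pos: [0.4406, 0.1461, 0.1078]
tool_rot: [-0.002, 0.093, 0.996, -0.001]
ft_force: [0.2, 1.4, -0.4]
opening: 0.998
grip_force: 0.0
```

View pics/c.png

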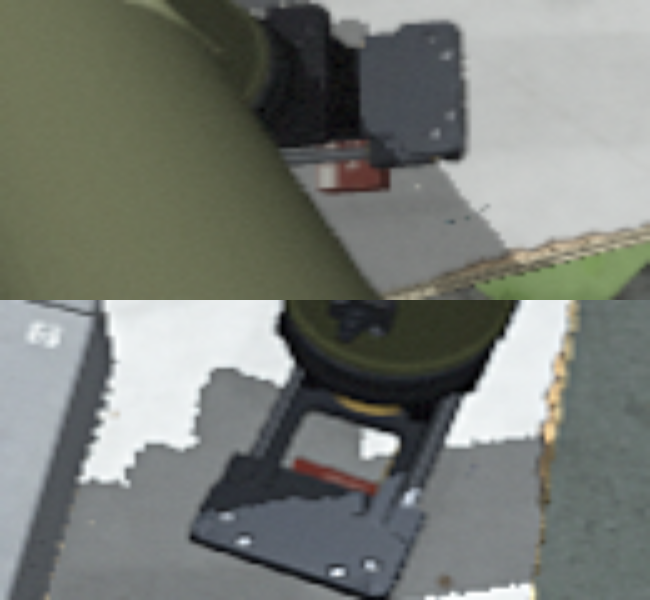

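The box lies between the fingers in both views: red at (355,165) in the upper crop and (335,475) in the lower. I'll go down and grip.

```bash
python3 -m jog '[[0,0,-35,0,100],[0,0,-65,0,100],[0,0,-78,0,100],[0,0,-78,0,100],[0,0,-78,0,30],[0,0,-78,0,20],[0,0,-78,0,20],[0,0,-78,0,20],[0,0,-78,0,20],[0,0,-78,0,20]]' 15
```

```text
clock: 2.9
tool_pos: [0.4422, 0.1476, 0.0324]
tool_rot: [0.0, 0.092, 0.996, 0.0]
ft_force: [0.6, -0.1, 0.3]
opening: 0.398
grip_force: 0.0
```

```bash
python3 -m jog '[[0,0,0,0,20],[0,0,0,0,20],[0,0,0,0,20]]' 15
```

```text
clock: 3.28
tool_pos: [0.4422, 0.1476, 0.0324]
tool_rot: [0.0, 0.092, 0.996, 0.0]
ft_force: [-0.2, -0.9, -1.1]
opening: 0.211
grip_force: 0.0
```

```bash
python3 -m jog '[[0,0,0,0,100],[0,0,0,0,100],[0,0,0,0,100],[0,0,40,0,100],[0,0,80,0,100],[0,0,130,0,100],[100,0,160,0,100],[150,0,160,0,100]]' 15
python3 - <<'E'
from h import *
T=cam('top','t2');S=cam('side','s2')
o=np.vstack([cv2.resize(c['img'][y:y+75,x:x+130],None,fx=5,fy=4) for c,x,y in((T,160,245),(S,280,285))]);cv2.imwrite('pics/d.png',o[:,:,::-1])
E
```

```text
clock: 4.28
tool_pos: [0.5663, 0.1485, 0.1916]
tool_rot: [0.002, 0.091, 0.996, 0.002]
ft_force: [0.2, 0.6, 0.4]
opening: 0.977
grip_force: 0.0
```

View pics/d.png

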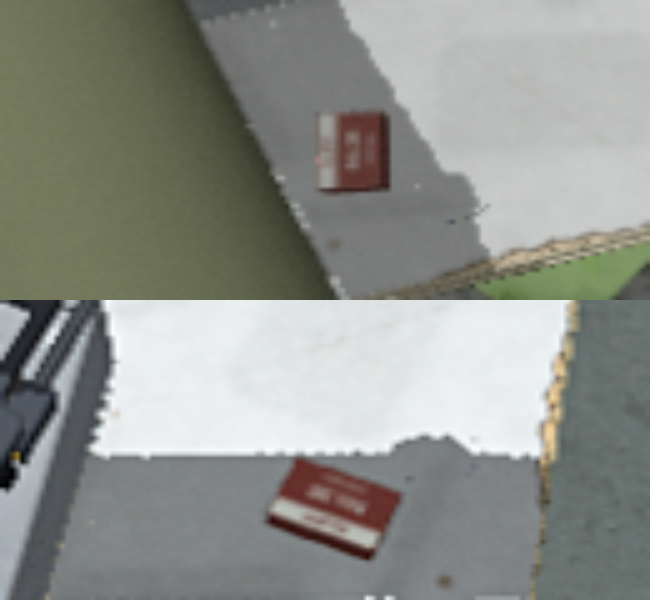

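staples_c has not moved: top view (230.6,282.7), side view (347,336.5). The fingers missed it, so I'll triangulate its position and height.

Run:
```python
from h import *
T=cam('top');S=cam('side')
f=lambda p:(160+p[0]/5,245+p[1]/4); g=lambda p:(280+p[0]/5,285+(p[1]-300)/4)
tc=[(318,113),(389,113),(387,188),(318,188)]
P=[]
# correspondences: top-face corners; white edge is left in top view, bottom in side view
sc=[(375,553),(402,490),(297,460),(267,518)]
for name,perm in (('A',(3,2,1,0)),('B',(0,1,2,3))):
    for a,b in zip(tc,perm): print(name,*tri(T,f(a),S,g(sc[b])))
s=sense();print(s['tool_pos'],proj(T,s['tool_pos']),proj(S,s['tool_pos']))
```

```text
A [0.47396317 0.16142883 0.01329911] 0.0053371860873566756
A [0.46570036 0.12403859 0.00455692] 0.0027289169140862295
A [0.41464193 0.13447142 0.01311341] 0.0003992995268083892
A [0.42303785 0.171433   0.01588981] 0.004743092198074053
B [0.44484582 0.16631766 0.04447738] 0.05368609757582836
B [0.43686836 0.12924778 0.03760412] 0.049879749360780566
B [ 0.44153759  0.13047571 -0.0039485 ] 0.04884346329222727
B [0.45023516 0.16713663 0.00087766] 0.04580138534807789
[0.56411582 0.14717025 0.18738576] (np.float64(203.4138464947078), np.float64(224.6817215230542)) (np.float64(290.77214584569714), np.float64(296.290890067007))
```

```bash
python3 -m jog '[[-60,0,-30,0,100],[-110,0,-30,0,100],[-148,0,-30,0,100],[-148,0,-80,0,100],[-148,0,-130,0,100],[-148,0,-155,0,100],[-148,0,-165,0,100],[-148,0,-165,0,100],[-148,0,-165,0,50],[-148,0,-165,0,50]]' 15;  python3 -m jog '[[0,0,0,0,50],[0,0,0,0,50],[0,0,0,0,50],[0,0,0,0,45],[0,0,0,0,45]]'
python3 - <<'E'
from h import *
T=cam('top','t3');S=cam('side','s3')
o=np.hstack([cv2.resize(c['img'][y:y+60,x:x+60],None,fx=6,fy=6) for c,x,y in((T,195,250),(S,315,305))]);cv2.imwrite('pics/e.png',o[:,:,::-1])
E
```

```text
clock: 5.72
tool_pos: [0.4169, 0.148, 0.0247]
tool_rot: [0.001, 0.092, 0.996, 0.001]
ft_force: [0.0, -0.3, -0.2]
opening: 0.853
grip_force: 0.0
clock: 6.35
tool_pos: [0.416, 0.1476, 0.0236]
tool_rot: [-0.0, 0.092, 0.996, 0.0]
ft_force: [0.3, 0.4, -1.3]
opening: 0.463
grip_force: 0.0
```

View pics/e.png

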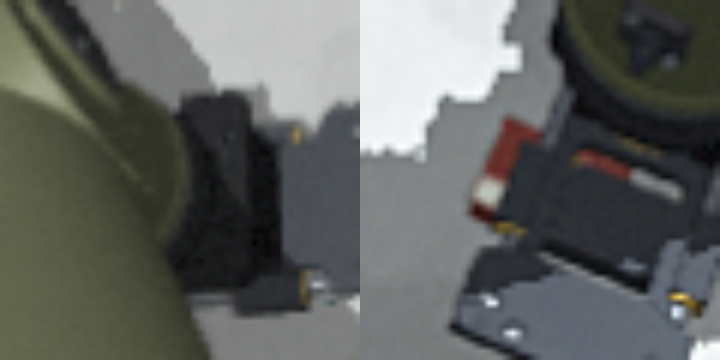

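The side view shows the box between the fingers but stretching to the far side: its end is at about (490,180) and the TCP is 27 mm too near. The rate limit had cut the last row short. I'll raise, move x +27 and close.

```bash
python3 -m jog '[[0,0,4,0,80],[0,0,4,0,80],[10,0,4,0,80],[20,0,4,0,80],[27,0,4,0,80],[27,0,4,0,80],[27,0,4,0,20],[27,0,4,0,20],[27,0,4,0,20],[27,0,4,0,20]]' 15; python3 -m jog '[[0,0,0,0,20],[0,0,0,0,20],[0,0,0,0,20],[0,0,0,0,20],[0,0,0,0,20]]';python3 - <<'E'
from h import *
T=cam('top','t4');S=cam('side','s4')
o=np.hstack([cv2.resize(c['img'][y:y+60,x:x+60],None,fx=6,fy=6) for c,x,y in((T,195,250),(S,315,305))]);cv2.imwrite('pics/f.png',o[:,:,::-1])
E
```

```text
clock: 7.7
tool_pos: [0.443, 0.1477, 0.0277]
tool_rot: [0.0, 0.092, 0.996, 0.0]
ft_force: [-0.3, -0.2, 0.1]
opening: 0.433
grip_force: 0.0
clock: 8.32
tool_pos: [0.443, 0.1476, 0.0276]
tool_rot: [0.0, 0.092, 0.996, 0.0]
ft_force: [-0.1, 0.1, -0.9]
opening: 0.202
grip_force: 0.0
```

View pics/f.png

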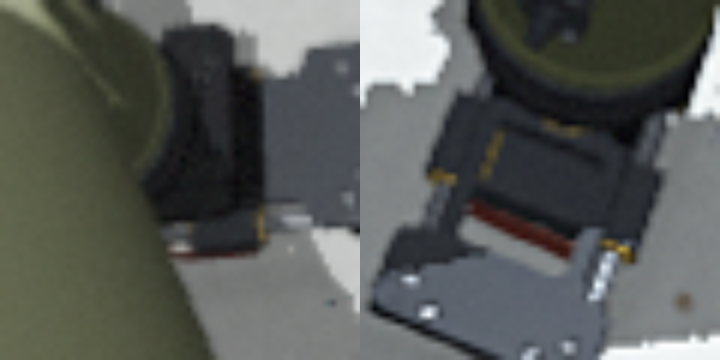

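The box seems unmoved between the fingers. Its red edge is near (520,235) in the side half. The opening stops exactly at the 20% I commanded, so I'll command a full close.

```bash
python3 -m jog '[[0,0,0,0,0],[0,0,0,0,0],[0,0,0,0,0],[0,0,0,0,0],[0,0,0,0,0],[0,0,0,0,0]]' 15
python3 - <<'E'
from h import *
s=sense(); print(s['opening'],s['grip_force'],s['joint_positions'].round(3),s['ft_force'],s['wrist_torque'])
E
```

```text
clock: 9.18
tool_pos: [0.443, 0.1476, 0.0276]
tool_rot: [0.0, 0.092, 0.996, 0.0]
ft_force: [0.8, 0.5, 0.1]
opening: 0.002
grip_force: 0.0
0.001752446301400165 0.0 [-0.638  0.128  0.274  2.109 -0.044  0.909  1.048] [0.75578751 0.51263553 0.13283722] [ 0.0215537  -0.01381987 -0.00149266]
```

```bash
for i in 1 2 3; do python3 -m jog '[[0,0,-2,0,0],[0,0,-2,0,0]]' | egrep 'tool_pos|ft'; done
```

```text
tool_pos: [0.4429, 0.1476, 0.0254]
ft_force: [0.5, -0.2, 0.5]
tool_pos: [0.4429, 0.1476, 0.0234]
ft_force: [-0.2, -0.3, -0.2]
tool_pos: [0.4429, 0.1476, 0.0214]
ft_force: [0.6, 0.0, -1.0]
```

Run:
```python
from h import *
T=cam('top','t5');S=cam('side','s5')
s=sense();print(s['tool_pos'],s['ft_force'])
for z in(-.025,0,.051,.1):
  p=s['tool_pos']+[0,0,z]; print(z,proj(T,p),proj(S,p))
# full-size crop 
o=np.hstack([cv2.resize(c['img'][y:y+120,x:x+80],None,fx=5,fy=5) for c,x,y in((T,180,220),(S,300,270))]);cv2.imwrite('pics/g.png',o[:,:,::-1])
```

```text
[0.4430107  0.14759332 0.02158283] [0.11309221 0.19325852 0.06683122]
-0.025 (np.float64(231.97772147894992), np.float64(284.3563907465926)) (np.float64(346.631378919331), np.float64(337.67184589913535))
0 (np.float64(229.83654651131235), np.float64(283.0295638998736)) (np.float64(347.25003567883874), np.float64(334.46777787872446))
0.051 (np.float64(225.14413010393275), np.float64(280.1182707973291)) (np.float64(348.6012254259928), np.float64(327.4650458862367))
0.1 (np.float64(220.1734300010735), np.float64(277.0290136393359)) (np.float64(350.0257282667559), np.float64(320.0752083589383))
```

```bash
for i in 1 2 3 4 5 6; do python3 -m jog '[[0,0,-2,0,0],[0,0,-2,0,0]]' | egrep 'tool_pos|ft'; done
```

```text
tool_pos: [0.4433, 0.1477, 0.0203]
ft_force: [-2.9, -0.3, 5.5]
tool_pos: [0.4433, 0.1477, 0.0202]
ft_force: [-8.0, -2.9, 23.0]
tool_pos: [0.4434, 0.1478, 0.02]
ft_force: [-13.9, -6.3, 40.0]
tool_pos: [0.4434, 0.1478, 0.0199]
ft_force: [-18.8, -7.6, 56.6]
tool_pos: [0.4435, 0.1478, 0.0198]
ft_force: [-26.1, -10.0, 76.1]
tool_pos: [0.4435, 0.1478, 0.0198]
ft_force: [-32.7, -13.0, 92.4]
```

```bash
python3 -m jog '[[0,0,10,0,0],[0,0,40,0,0],[0,0,90,0,0],[0,0,140,0,0],[60,40,170,0,100],[110,80,170,0,100],[150,110,170,0,100],[150,110,170,0,100],[150,110,170,0,100],[150,110,170,0,100]]' 15
python3 - <<'E'
from h import *
T=cam('top','t6');S=cam('side','s6')
o=np.hstack([cv2.resize(c['img'][y:y+45,x:x+50],None,fx=8,fy=8,interpolation=cv2.INTER_CUBIC) for c,x,y in((T,205,260),(S,322,315))]);cv2.imwrite('pics/h.png',o[:,:,::-1])
E
```

```text
clock: 12.78
tool_pos: [0.5925, 0.2564, 0.1802]
tool_rot: [0.0, 0.092, 0.996, 0.0]
ft_force: [-0.1, -0.2, 0.6]
opening: 0.602
grip_force: 0.0
```

View pics/h.png

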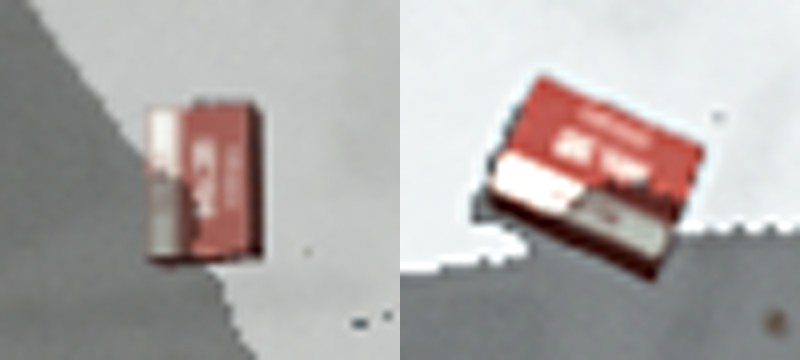

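staples_c is a real box seen from both cameras. Its top-face corners are sharp at left-half (148,103), (247,100), (250,258), (148,258) and right-half (490,178), (540,75), (705,150), (672,238). The bottom front-right corner is at (655,280).

Run:
```python
from h import *
T=cam('top');S=cam('side')
f=lambda p:(205+p[0]/8-.4,260+p[1]/8-.4); g=lambda p:(322+(p[0]-400)/8-.4,315+p[1]/8-.4)
t=[(148,103),(247,100),(250,258),(148,258)];s=[(490,178),(540,75),(705,150),(672,238)]
C=np.array([tri(T,f(a),S,g(b))[0] for a,b in zip(t,s)])
print(C.round(4),C.mean(0),np.linalg.norm(np.roll(C,-1,0)-C,axis=1),[tri(T,f(a),S,g(b))[1] for a,b in zip(t,s)])
print('bottom',tri(T,f((148,263)),S,g((655,280))))
for c,ff,q in((T,f,t),(S,g,s)):
  for z in(.022,.012,0,-.02):
    D=np.array([onz(c,*ff(p),z)[:2] for p in q]);print(z,D.mean(0).round(4),np.linalg.norm(np.roll(D,-1,0)-D,axis=1).round(4))
```

```text
[[0.4749 0.1595 0.0242]
 [0.4667 0.1269 0.0206]
 [0.4158 0.1378 0.0164]
 [0.4221 0.1682 0.0328]] [0.44487777 0.14810967 0.02349557] [0.0338845  0.05224718 0.03508751 0.05423214] [np.float64(0.0029275065033051917), np.float64(0.003187470501735722), np.float64(5.8663686933114446e-05), np.float64(0.001371950923199885)]
bottom (array([0.42456094, 0.17391486, 0.00970284]), np.float64(0.0021869427673894535))
0.022 [0.4461 0.1481] [0.0346 0.0542 0.0351 0.0532]
0.012 [0.4483 0.1502] [0.035  0.0547 0.0355 0.0537]
0 [0.4509 0.1526] [0.0354 0.0553 0.0359 0.0543]
-0.02 [0.4552 0.1567] [0.0361 0.0564 0.0366 0.0554]
0.022 [0.444  0.1482] [0.0326 0.0506 0.0265 0.0528]
0.012 [0.444  0.1451] [0.033  0.0511 0.0267 0.0534]
0 [0.4439 0.1415] [0.0334 0.0518 0.0271 0.0541]
-0.02 [0.4438 0.1355] [0.0341 0.0529 0.0277 0.0552]
```

Contact came at TCP z 0.0203, right where the box top (0.022) is. So the tips evidently end about level with the TCP, and the earlier closures went over the box. I'll straddle it and go lower, feeling for the desk.

```bash
python3 -m jog '[[-50,-36,0,0,100],[-100,-72,0,0,100],[-130,-96,-30,0,100],[-148,-108,-70,0,100],[-148,-108,-110,0,100],[-148,-108,-145,0,100],[-148,-108,-157,0,100],[-148,-108,-157,0,100]]' 15; for i in 1 2 3 ; do python3 -m jog '[[0,0,-4,0,100],[0,0,-4,0,100]]' | egrep 'tool_pos|ft'; done
```

```text
clock: 13.98
tool_pos: [0.4449, 0.1495, 0.0228]
tool_rot: [-0.0, 0.092, 0.996, -0.0]
ft_force: [0.3, 0.4, 1.6]
opening: 1.002
grip_force: 0.0
tool_pos: [0.4457, 0.1499, 0.0195]
ft_force: [-1.2, -1.3, 0.0]
tool_pos: [0.4449, 0.1496, 0.0145]
ft_force: [-0.4, 0.3, -0.0]
tool_pos: [0.4447, 0.1495, 0.0102]
ft_force: [-0.2, 0.8, 0.1]
```

No contact down here, which confirms it. The true tip is about 22 mm higher than tip_extent says. I'll go a bit lower and grip.

```bash
python3 -m jog '[[0,0,-4,0,100],[0,0,-6,0,100]]' | egrep 'tool_pos|ft'; python3 -m jog '[[0,0,0,0,0],[0,0,0,0,0],[0,0,0,0,0],[0,0,0,0,0],[0,0,0,0,0],[0,0,0,0,0],[0,0,0,0,0],[0,0,0,0,0],[0,0,0,0,0]]' 15
```

```text
tool_pos: [0.4449, 0.1496, 0.0043]
ft_force: [-0.3, 0.0, -0.4]
clock: 16.1
tool_pos: [0.4451, 0.1497, 0.0046]
tool_rot: [0.0, 0.092, 0.996, 0.0]
ft_force: [0.2, -0.1, -0.6]
opening: 0.41
grip_force: 14.9
```

```bash
python3 -m jog '[[0,0,30,0,0],[0,0,80,0,0],[5,-20,135,0,0],[20,-60,180,0,0],[35,-110,210,0,0],[48,-160,240,0,0],[62,-210,265,0,0],[76,-260,280,0,0],[90,-310,285,0,0],[104,-360,285,0,0]]' 15; python3 -m jog '[[14,-50,0,0,0],[28,-100,0,0,0],[43,-147,0,0,0],[43,-147,0,0,0],[43,-147,0,0,0]]'
```

```text
clock: 17.35
tool_pos: [0.5496, -0.2118, 0.2903]
tool_rot: [0.001, 0.091, 0.996, 0.0]
ft_force: [0.7, 0.5, 0.0]
opening: 0.416
grip_force: 14.9
clock: 17.98
tool_pos: [0.592, -0.3568, 0.289]
tool_rot: [-0.0, 0.092, 0.996, 0.001]
ft_force: [0.2, 0.3, 0.6]
opening: 0.414
grip_force: 14.9
```

```bash
python3 -m jog '[[0,0,-40,0,0],[0,0,-80,0,0],[0,0,-104,0,0],[0,0,-108,0,0],[0,0,-110,0,0],[0,0,-110,0,0]]'; for i in 1 2 3; do python3 -m jog '[[0,0,-2,0,0],[0,0,-2,0,0]]'|egrep 'tool_pos|ft'; done
```

```text
clock: 18.73
tool_pos: [0.5928, -0.3574, 0.1813]
tool_rot: [0.001, 0.091, 0.996, -0.0]
ft_force: [0.1, -0.3, -0.4]
opening: 0.413
grip_force: 14.9
tool_pos: [0.5921, -0.3575, 0.1779]
ft_force: [-0.6, -0.9, 0.0]
tool_pos: [0.5919, -0.3573, 0.1754]
ft_force: [0.2, -0.1, -1.7]
tool_pos: [0.5919, -0.3573, 0.1733]
ft_force: [0.7, -0.8, 0.3]
```

```bash
for i in 1 2; do python3 -m jog '[[0,0,-1.5,0,0],[0,0,-1.5,0,0]]'|egrep 'tool_pos|ft'; done; python3 -m jog '[[0,0,0,0,60],[0,0,0,0,60],[0,0,0,0,60],[0,0,0,0,60],[0,0,10,0,60],[0,0,40,0,60],[0,0,80,0,50],[0,0,120,0,0]]'
python3 - <<'E'
from h import *
S=cam('side','s7');T=cam('top','t7')
o=np.hstack([cv2.resize(S['img'][80:215,265:400],None,fx=3,fy=4),cv2.resize(T['img'][130:240,325:450],None,fx=3,fy=4.9)[:540]]);cv2.imwrite('pics/i.png',o[:,:,::-1])
h=cv2.cvtColor(S['img'],cv2.COLOR_RGB2HSV).astype(int)[85:165,285:370]
m=(((h[...,0]<8)|(h[...,0]>172))&(h[...,1]>120)&(h[...,2]>60)).astype(np.uint8)
n,l,st,ce=cv2.connectedComponentsWithStats(m)
print([(st[i,4],ce[i]+[285,85],onz(S,*(ce[i]+[285,85]),.187).round(3)) for i in range(1,n) if st[i,4]>10])
E
```

```text
tool_pos: [0.592, -0.3573, 0.1719]
ft_force: [-0.4, -0.7, -0.1]
tool_pos: [0.592, -0.3573, 0.1705]
ft_force: [-0.3, 1.4, -0.6]
clock: 20.98
tool_pos: [0.592, -0.3574, 0.2927]
tool_rot: [0.0, 0.092, 0.996, -0.0]
ft_force: [-0.1, -0.6, -0.2]
opening: 0.463
grip_force: 0.0Traceback (most recent call last):
  File "<stdin>", line 3, in <module>
    return _nx.concatenate(arrs, 1, dtype=dtype, casting=casting)
           ~~~~~~~~~~~~~~~^^^^^^^^^^^^^^^^^^^^^^^^^^^^^^^^^^^^^^^
ValueError: all the input array dimensions except for the concatenation axis must match exactly, but along dimension 0, the array at index 0 has size 540 and the array at index 1 has size 539
```

```bash
python3 -m jog '[[-28,45,0,0,0],[-56,90,0,0,0],[-82,136,0,0,0],[-82,136,-40,0,0],[-82,136,-80,0,0],[-82,136,-87,0,0],[-82,136,-87,0,0]]'
python3 - <<'E'
from h import *
S=cam('side','s7');T=cam('top','t7')
o=np.hstack([cv2.resize(S['img'][80:215,265:400],(405,540)),cv2.resize(T['img'][130:240,325:450],(390,540))]);cv2.imwrite('pics/i.png',o[:,:,::-1])
h=cv2.cvtColor(S['img'],cv2.COLOR_RGB2HSV).astype(int)[85:165,285:370]
m=(((h[...,0]<8)|(h[...,0]>172))&(h[...,1]>120)&(h[...,2]>60)).astype(np.uint8)
n,l,st,ce=cv2.connectedComponentsWithStats(m)
print([(st[i,4],ce[i]+[285,85],onz(S,*(ce[i]+[285,85]),.187).round(3)) for i in range(1,n) if st[i,4]>10])
E
```

```text
clock: 21.95
tool_pos: [0.5102, -0.2217, 0.2042]
tool_rot: [0.0, 0.092, 0.996, -0.0]
ft_force: [-0.2, 0.1, 0.9]
opening: 0.004
grip_force: 0.0
[(np.int32(68), array([329.16176471, 113.95588235]), array([ 0.589, -0.36 ,  0.187])), (np.int32(96), array([306.65625, 140.84375]), array([ 0.625, -0.255,  0.187])), (np.int32(22), array([320.04545455, 150.40909091]), array([ 0.586, -0.231,  0.187]))]
```

View pics/i.png

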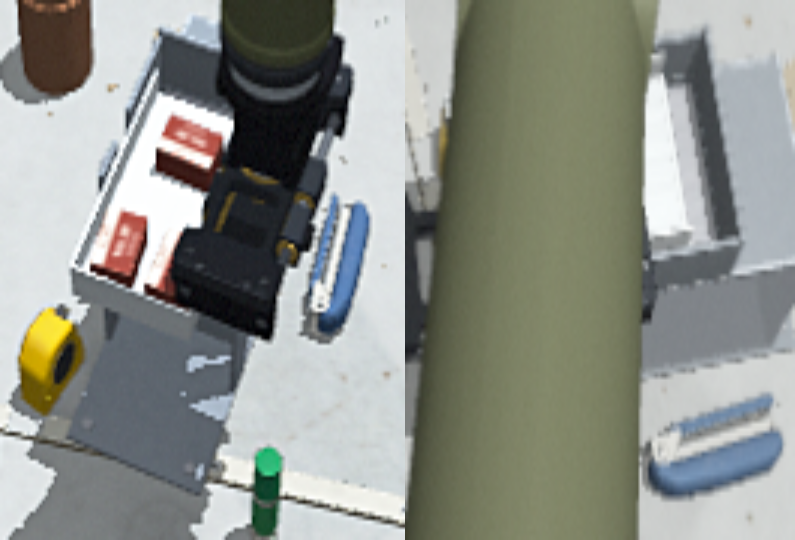

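staples_c sits in the pan at about (190,150) in the left half, behind box a at (120,245). All bystanders are in place. Next I push along the unit's +x and feel for the peg.

```bash
python3 -m jog '[[-1,-6,0,0,0],[-2,-12,0,0,0],[-2.5,-15,0,0,0],[-2.5,-15,0,0,0]]'|egrep 'tool_pos|ft'; for i in 1 2 3 4 5; do python3 -m jog '[[-0.5,-3,0,0,0],[-0.5,-3,0,0,0]]'|egrep 'tool_pos|ft'; done
```

```text
tool_pos: [0.5074, -0.2369, 0.2037]
ft_force: [0.1, 0.4, -0.2]
tool_pos: [0.5069, -0.2396, 0.2036]
ft_force: [1.2, 0.2, 1.0]
tool_pos: [0.5064, -0.2427, 0.2036]
ft_force: [-0.6, 0.5, -0.9]
tool_pos: [0.5059, -0.2458, 0.2037]
ft_force: [0.1, 0.5, -0.2]
tool_pos: [0.5054, -0.2487, 0.2036]
ft_force: [0.3, 0.6, -1.0]
tool_pos: [0.5053, -0.2499, 0.2036]
ft_force: [1.2, 4.9, 1.6]
```

Contact was at TCP y ≈ -0.2497, which puts the tool centre 16 mm behind the peg axis. 45° is 57 mm further along ux, with the peg rising 18 mm.

```bash
python3 -m jog '[[-1.4,-8,6,0,0],[-2.8,-16,11,0,0],[-4.2,-24,14,0,0],[-5.6,-31,16,0,0],[-7,-39,17,0,0],[-8.4,-47,18,0,0],[-9.3,-52,18,0,0],[-9.3,-52,18,0,0]]'
python3 - <<'E'
from h import *
S=cam('side','s8');s=sense();print(s['tool_pos'],s['ft_force'])
h=cv2.cvtColor(S['img'],cv2.COLOR_RGB2HSV).astype(int)[85:165,285:370]
m=(((h[...,0]<8)|(h[...,0]>172))&(h[...,1]>120)&(h[...,2]>40)).astype(np.uint8)
n,l,st,ce=cv2.connectedComponentsWithStats(m)
print([(st[i,4],ce[i]+[285,85]) for i in range(1,n) if st[i,4]>5])
E
```

```text
clock: 24.8
tool_pos: [0.4971, -0.302, 0.2223]
tool_rot: [0.001, 0.091, 0.996, 0.001]
ft_force: [1.8, 6.3, 5.0]
opening: 0.006
grip_force: 3.3
[ 0.49712312 -0.30170193  0.22228847] [1.35230747 6.2439951  4.47316805]
[(np.int32(51), array([331.74509804, 122.50980392]))]
```

```bash
python3 -m jog '[[-0.3,-1.5,0,0,0],[-0.5,-3,0,0,0],[-0.5,-3,0,0,0],[-0.5,-3,0,0,0],[-0.5,-3,0,0,0],[-0.5,-3,0,0,0],[-0.5,-3,0,0,0]]'
cat > m.py <<'E'
from h import *
for n,(x0,y0,x1,y1) in(('side',(270,60,400,175)),('top',(330,130,465,215))):
    c=cam(n,n+'_last');h=cv2.cvtColor(c['img'],cv2.COLOR_RGB2HSV).astype(int)[y0:y1,x0:x1]
    m=(((h[...,0]<9)|(h[...,0]>170))&(h[...,1]>80)&(h[...,2]>30)).astype(np.uint8)
    k,l,st,ce=cv2.connectedComponentsWithStats(m)
    print(n,[(int(st[i,4]),(ce[i]+[x0,y0]).round(1).tolist(),st[i,:4].tolist()) for i in range(1,k) if st[i,4]>5])
O=np.array([.5963,-.333,0]);ux=np.array([-.176,-.984,0]);uy=np.array([.984,-.176,0])
for nm,p in(('store lo',(.11,-.03,.02)),('flap mid45',(.056,0,.11)),('pan mid',(0,0,.165)),('pan tail',(-.06,.03,.22)),('store left',(.06,-.03,.03)),('near wall bottom x25',(.025,-.061,.006)),('near wall bottom x195',(.195,-.061,.006))):
    P=O+p[0]*ux+p[1]*uy+[0,0,p[2]];print(nm,*[np.round(proj(cam(n),P),1) for n in('side','top')])
E
python3 m.py
```

```text
clock: 25.72
tool_pos: [0.4967, -0.3044, 0.2223]
tool_rot: [0.001, 0.09, 0.996, 0.001]
ft_force: [0.8, 6.4, 3.8]
opening: 0.006
grip_force: 3.3
side [(65, [333.8, 119.7], [60, 55, 11, 10])]
top []
store lo [346.1 138.8] [412.7 191.8]
flap mid45 [331.3 127.2] [398.9 171.9]
pan mid [324.1 126.7] [382.3 165.2]
pan tail [304.1 123.9] [360.2 147.4]
store left [340.5 148.1] [397.1 192.4]
near wall bottom x25 [345.8 164.8] [386.2 206.3]
near wall bottom x195 [364.2 126.3] [440.9 199.8]
```

```bash
python3 -m jog '[[0,0,0,0,0],[0,0,0,0,0],[0,0,0,0,0],[0,0,0,0,0],[0,0,0,0,0],[0,0,0,0,0]]'|egrep 'tool_pos|ft'; python3 m.py|grep '('|head -2
python3 - <<'E'
from h import *
S=cam('side')
O=np.array([.5963,-.333,0]);ux=np.array([-.176,-.984,0]);uy=np.array([.984,-.176,0])
for z in(.022,.028,.05,.07,.09,.11):
    P=onz(S,333.8,119.7,z)-O; print(z,(P@ux).round(3),(P@uy).round(3))
# mean colours round the scene, small ascii of side
h=cv2.cvtColor(S['img'],cv2.COLOR_RGB2HSV)
for v in range(104,150,2): print(v,' '.join('%3d/%3d'%(h[v,u,1],h[v,u,2]) for u in range(304,352,4)))
E
```

```text
tool_pos: [0.4967, -0.3043, 0.2223]
ft_force: [0.7, 5.9, 4.2]
side [(65, [333.8, 119.7], [60, 55, 11, 10])]
0.022 0.17 0.033
0.028 0.164 0.031
0.05 0.143 0.024
0.07 0.124 0.017
0.09 0.105 0.011
0.11 0.086 0.004
104   7/229  28/210  36/ 93  43/ 95  37/ 69  41/ 68  37/ 75  42/ 86  31/ 74  49/ 63  53/ 48  77/ 43
106   7/232  42/208  33/ 93  36/114  36/ 70  35/ 72  38/ 74  36/ 77  31/ 74  46/ 39  59/ 43  62/ 37
108   6/231  42/ 86  41/ 94  37/ 90  40/ 70  42/ 73  35/ 73  37/ 76  40/ 82  68/ 34  70/ 40  44/ 41
110   5/233  43/ 83  42/ 92  38/ 94  41/ 69  33/ 70  35/ 72  33/ 77  36/ 70  47/ 38  61/ 42  53/ 43
112   6/231  41/ 80  40/ 89  33/ 92  40/ 71  39/ 72  35/ 73  41/ 74  44/ 64  51/ 50  37/ 62  77/ 40
114  13/231  18/143  41/ 69  37/ 82  36/ 71  39/ 72  41/ 74  38/ 67  57/ 58  29/ 26  45/ 34  70/ 44
116   1/255  16/144  17/148  21/145  35/ 73  32/ 71  34/ 74 153/ 80 139/ 33  51/ 20  64/ 32  46/ 28
118  22/151  16/156  19/162  28/ 99  41/ 68  32/ 71  44/117 148/ 79 145/ 67  85/ 18 102/ 15  56/ 32
120  18/156  18/156  15/155  18/158  32/ 79  38/ 61  42/116 144/ 76 147/ 66  38/ 61  85/ 
[... 710 characters left out ...]

136  40/ 71  40/ 76  38/ 73  35/ 73  43/ 77  31/ 74  32/ 71  34/ 68  46/ 72  41/ 74  33/ 86  26/100
138  43/ 72  34/ 75  48/ 75  35/ 73  35/ 73  34/ 75  40/ 76  34/ 75  38/ 74  40/ 76  39/ 72  28/ 74
140  41/ 69  34/ 76  42/ 73  31/ 75  37/ 75  32/ 71  38/ 74  36/ 77  40/ 76  34/ 75  31/ 73  38/ 61
142  41/ 69  35/ 72  44/ 75  44/ 75  35/ 73  37/ 75  30/ 76  40/ 76  37/ 75  39/ 78  31/ 75  45/ 68
144  33/ 70  35/ 73  41/ 74  36/ 70  45/ 73  37/ 76  42/ 73  36/ 77  36/ 77  31/ 73  37/ 75  32/ 72
146  41/ 69  35/ 73  42/ 73  38/ 74  39/ 72  34/ 75  35/ 73  46/ 78  38/ 74  38/ 73  36/ 78  32/ 80
148  44/ 70  35/ 73  35/ 72  39/ 72  47/ 76  35/ 72  41/ 75  41/ 74  43/ 77  36/ 77  32/ 71  32/ 95
```

Run:
```python
from h import *
cs={n:cam(n,n+'_now') for n in('top','side')}
L=lambda a:cv2.cvtColor(a,cv2.COLOR_BGR2LAB).astype(int)
for n,(x0,y0,x1,y1) in(('top',(384,170,460,210)),('side',(320,96,385,170))):
    a=L(cv2.imread(f'pics/{n}0.png'));b=L(cs[n]['img'][:,:,::-1])
    print(n)
    for v in range(y0,y1,3): print(v,' '.join('%3d:%+d'%(b[v,u,0],b[v,u,1]-a[v,u,1]) for u in range(x0,x1,5)))
```

```text
top
170  87:-5 102:-4 116:-4 123:-6 131:-7 136:-7 140:-6 144:-6 142:-7 142:-5 139:-7 138:-5 129:-6 109:-5 215:+0 184:+1
173  89:-4 105:-5 115:-5 124:-5 131:-3 137:-6 138:-8 142:-7 142:-7 142:-7 140:-6 134:-6 127:-5 143:-2 211:+0 197:+0
176  92:-4 107:-4 120:-6 125:-7 131:-5 137:-6 141:-7 143:-7 142:-8 142:-7 139:-6 135:-6 126:-4 178:+1 200:-1 189:+0
179  95:-4 108:-4 117:-6 129:-6 132:-6 138:-5 141:-7 142:-7 142:-5 138:-6 139:-5 135:-6 123:-6 181:+0 188:+0 217:+0
182 101:-5 110:-6 121:-6 130:-8 135:-6 139:-7 141:-6 143:-7 141:-6 141:-7 139:-6 132:-5 122:-4 207:+0 230:-1 217:+0
185 103:-5 111:-6 122:-7 128:-6 135:-7 139:-8 141:-7 145:-7 140:-5 141:-7 137:-6 132:-6 120:-6 129:+0 127:+0 216:+1
188 105:-6 116:-6 122:-6 131:-6 135:-7 139:-6 142:-6 144:-7 140:-6 141:-7 138:-5 131:-7 119:-6 129:+0 218:-1 219:-1
191 106:-5 117:-5 123:-7 131:-7 138:-7 139:-7 142:-6 143:-6 141:-7 140:-6 138:-7 131:-6 116:-6 129:+1 213:+0 220:+0
194 110:-4 117:-5 126:-6 131:-5 136:-6 141:-5 142:-7 143:-7 140:-6 140:-7 136:-6 131:-5 115:-7 212:-1 218:+1 219:+0
197 110:-4 118:-6 129:-5 134:-6 138:-6 140:-7 144:-7
[... 2224 characters left out ...]
0 220:+0 170:+0 251:+0 148:+0
150  72:-40  74:-39  74:-11  71:+1  75:-1  75:+1 135:+1 157:+0 219:-1 219:+0 216:+0 242:+0 141:+2
153  71:-18  72:-41  71:-1  74:+0  75:+2  75:+0 134:+0 198:+0 219:+0 235:-1 253:-1 107:+0 140:+0
156  71:+0  69:-12  72:+1  73:+1  76:-1  69:+1 132:-1 221:+1 214:+0 187:+0 224:+0 130:-1  91:+0
159  95:-1  70:+1  73:+0  72:+0  76:+0  68:+1 169:+1 219:-1 218:+0 238:+1 127:-1  77:+1 136:+0
162 110:+1 110:+0  95:-1  70:+0  73:+1  80:-1 183:+0 215:+1 219:-1 195:+0 131:+0  40:-2 228:+0
165 109:+0 109:+1 110:-2 111:+0  99:+1  83:+0 229:-1 217:+1 216:+1 220:+0 194:+0 178:+0 222:+0
168 109:+0 106:+1 108:+1 109:+0 114:+0  61:+1 227:-1 217:+0 220:+0 219:+0 218:+0 221:-1 223:+0
```

Run:
```python
from h import *
S=cam('side')
O=np.array([.5963,-.333,0]);ux=np.array([-.176,-.984,0]);uy=np.array([.984,-.176,0])
for nm,x,z in(('stop top',.118,.19),('stop bottom/top edge',.116,.14),('flap end',.088,.076),('lip',.057,.108),('tailwall top',-.0615,.2576),('far wall bottom',.195,.006),('box on floor far, top edge',.177,.028),('boxtop in pan at lip',.072,.124),('far wall z.06',.195,.06)):
    print(nm,*[(y,np.round(proj(S,O+x*ux+y*uy+[0,0,z]),1).tolist()) for y in(-.05,-.02,.03,.05)])
```

```text
stop top (-0.05, [357.3, 96.3]) (-0.02, [346.9, 93.4]) (0.03, [329.9, 88.8]) (0.05, [323.2, 86.9])
stop bottom/top edge (-0.05, [355.7, 110.3]) (-0.02, [345.7, 107.5]) (0.03, [329.3, 102.8]) (0.05, [322.8, 101.0])
flap end (-0.05, [351.0, 132.8]) (-0.02, [341.3, 129.9]) (0.03, [325.4, 125.3]) (0.05, [319.1, 123.4])
lip (-0.05, [348.0, 132.4]) (-0.02, [338.0, 129.4]) (0.03, [321.5, 124.6]) (0.05, [315.0, 122.6])
tailwall top (-0.05, [334.6, 122.2]) (-0.02, [322.7, 118.8]) (0.03, [303.4, 113.2]) (0.05, [295.8, 111.0])
far wall bottom (-0.05, [360.9, 125.3]) (-0.02, [352.0, 122.7]) (0.03, [337.4, 118.5]) (0.05, [331.6, 116.8])
box on floor far, top edge (-0.05, [359.6, 124.2]) (-0.02, [350.5, 121.5]) (0.03, [335.6, 117.2]) (0.05, [329.7, 115.5])
boxtop in pan at lip (-0.05, [350.1, 124.7]) (-0.02, [340.1, 121.8]) (0.03, [323.5, 117.0]) (0.05, [317.0, 115.1])
far wall z.06 (-0.05, [362.3, 112.9]) (-0.02, [353.1, 110.3]) (0.03, [338.0, 106.0]) (0.05, [332.0, 104.3])
```

The visible red blob's left and top edges at (330,116) match a box lying on the store floor at the far wall, with nothing red left in sight in the pan. I'll nudge about 2° further, hold, then ease back along the arc.

```bash
python3 -m jog '[[-0.4,-2,0,0,0],[-0.4,-2,0,0,0],[-0.4,-2,0,0,0],[-0.4,-2,0,0,0],[-0.4,-2,0,0,0],[-0.4,-2,0,0,0]]'|egrep 'tool_pos|ft'; python3 -m jog '[[0.7,4,0,0,0],[1.4,8,0,0,0],[2.1,12,0,0,0],[2.8,16,-1,0,0],[3.5,20,-1,0,0],[4.2,24,-2,0,0],[4.9,28,-3,0,0],[5.6,32,-4,0,0],[6.3,36,-6,0,0],[7,40,-8,0,0]]'; python3 -m jog '[[0.7,4,-2,0,0],[1.4,8,-5,0,0],[2.1,12,-8,0,0],[2.8,16,-10,0,0],[3.5,20,-10,0,0],[4.2,24,-10,0,0],[5.5,32,-10,0,0],[7,40,-10,0,0],[7,40,-10,0,0]]'
```

```text
tool_pos: [0.4963, -0.3063, 0.2223]
ft_force: [1.4, 6.5, 3.8]
clock: 30.28
tool_pos: [0.5022, -0.268, 0.2139]
tool_rot: [0.0, 0.092, 0.996, 0.0]
ft_force: [2.1, 4.2, 2.1]
opening: 0.002
grip_force: 2.5
clock: 31.4
tool_pos: [0.5091, -0.2274, 0.2036]
tool_rot: [0.0, 0.091, 0.996, 0.0]
ft_force: [0.2, 0.1, 0.7]
opening: 0.005
grip_force: 0.0
```

```bash
python3 -m jog '[[0,0,50,0,0],[-5,30,100,0,0],[-10,90,120,0,0],[-15,150,120,0,0],[-20,210,120,0,0],[-25,270,120,0,0],[-25,330,120,0,0],[-25,330,120,0,0],[-25,330,120,0,0]]'; python3 m.py | head -2
python3 - <<'E'
from h import *
T=cam('top');S=cam('side')
def dark(c,x0,y0,x1,y1):
    g=c['img'][y0:y1,x0:x1].max(2); y,x=np.nonzero(g<40); return len(x),(x.mean()+x0,y.mean()+y0)
print(dark(T,368,197,382,210),dark(S,360,132,374,146))
for n,c in(('top',T),('side',S)):
    d=cv2.absdiff(c['img'],cv2.imread(f'pics/{n}0.png')[:,:,::-1]).max(2)>60
    k,l,st,ce=cv2.connectedComponentsWithStats(d.astype(np.uint8));print(n,[(st[i].tolist()) for i in range(1,k) if st[i,4]>25])
    r=(slice(130,240),slice(325,465)) if n=='top' else (slice(75,215),slice(265,400))
    a,b=c['img'][r],cv2.imread(f'pics/{n}0.png')[:,:,::-1][r]
    for nm,lo,hi in(('green',(50,100,30),(90,255,255)),('blue',(100,100,40),(125,255,255)),('yellow',(20,150,100),(32,255,255))):
        print(nm,[np.argwhere(cv2.inRange(cv2.cvtColor(np.ascontiguousarray(q),cv2.COLOR_RGB2HSV),lo,hi)).mean(0).round(1).tolist() for q in(b,a)])
E
```

```text
clock: 32.52
tool_pos: [0.484, 0.1007, 0.3236]
tool_rot: [0.0, 0.092, 0.996, -0.001]
ft_force: [0.9, -2.0, 0.9]
opening: 0.003
grip_force: 0.0
side []
top []
(18, (np.float64(374.1666666666667), np.float64(205.16666666666666))) (3, (np.float64(361.0), np.float64(132.0)))
top [[68, 117, 16, 39, 93], [87, 117, 87, 60, 1249], [341, 153, 23, 16, 267], [62, 154, 24, 23, 141], [67, 171, 15, 10, 55], [343, 171, 24, 14, 251], [111, 172, 10, 10, 43], [101, 178, 94, 64, 3892], [78, 190, 26, 33, 245], [38, 191, 232, 178, 12488], [169, 199, 69, 46, 1193], [128, 236, 36, 18, 237], [112, 240, 23, 23, 211], [301, 376, 23, 11, 123], [0, 381, 50, 19, 550], [254, 383, 49, 17, 491], [326, 392, 11, 7, 39]]
green [[100.0, 16.6], [99.6, 16.2]]
blue [[97.2, 94.6], [97.2, 93.1]]
yellow [[31.0, 12.0], [32.0, 12.2]]
side [[294, 12, 346, 275, 25136], [466, 17, 174, 50, 2569], [632, 18, 7, 10, 28], [295, 133, 19, 19, 211], [611, 170, 29, 47, 338], [601, 216, 8, 12, 33], [568, 225, 23, 17, 71], [592, 228, 9, 9, 34], [537, 250, 22, 24, 82], [604, 264, 36, 29, 427], [497, 287, 10, 8, 41], [292, 293, 100, 58, 3374], [477, 296, 14, 20, 152], [589, 309, 33, 15, 152], [477, 344, 28, 28, 526], [527, 344, 16, 10, 86], [506, 348, 12, 8, 52], [519, 352, 10, 7, 26], [634, 384, 6, 16, 57]]
green [[126.9, 88.3], [nan, nan]]
blue [[71.2, 114.0], [71.2, 116.3]]
yellow [[94.0, 14.6], [94.4, 14.7]]<stdin>:12: RuntimeWarning: Mean of empty slice.
  ret = um.true_divide(
```

```bash
python3 -m jog '[[0,0,0,0,0],[0,0,0,0,0],[0,0,0,0,0]]'|head -1; python3 -c "
from rig import finish_job; print(finish_job())"
```

```text
clock: 33.8
the job is handed in; nothing more can be done
None
```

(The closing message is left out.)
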